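Swing the filling spout over the tall beaker and open its feed valve

ROBOT

A 7-joint arm with a two-finger parallel gripper is mounted at the origin on the work surface. World frame = base frame: x ahead of the robot, y to its left, z up, the work surface at z = 0. Lengths are in m, angles in degrees, forces in N, time in s.
With the tool pointing down it reaches from about 0.4 to 0.875 m from the base axis. Payload 4.4 kg.
Tool frame: the origin (TCP) lies at the very end of the fingers, on their centre line; the grasp point (between the pads) lies 19 mm behind it; x points along the fingers, z is the direction in which the jaws open and shut, and the axes are right-handed (so a half turn about x gives the same grasp; the last joint's range is limited). The gripper opens to 85 mm and grips with 20 to 120 N. Pads are 22 mm wide; open, the fingers measure 114 mm over their backs; the gripper's body (76 mm by 85 mm) begins 54 mm behind the grasp point. The pads swing forward as they close: fully open they stand 13 mm farther back than shut.
Start: joints at [63.037, 36.005, 2.206, 86.941, -1.547, 57.084, -1.146], TCP at [0.256, -0.597, 0.231] pointing down, gripper open.
Joint ranges: [-175.42, 175.42], [-21.48, 121.26], [-71.46, 75.88], [10.55, 141.38], [-63.04, 243.04], [13.31, 113.54], [-168.57, 168.57]. Speed limits (degrees/s): [147.25, 147.25, 180, 180, 180, 180, 180].

INTERFACE

Orientations are given as a 3x3 rotation matrix whose columns are the frame's x, y, z axes.
In Python, from plant import bot gives the robot as it stands.
- The arm moves only by the tool play_rows, never from a script. Its argument "steps" is a list of rows, each an object with "jaw": the gripper's target within -1 to 1 (fully open at 1, half-way at 0, shut at -1); "xyz": the shift along the tool's x, y, z in mm, a list of three; "rotation": the turn, a rotation vector about the tool's x, y, z in rad, a list of three. In form: [{"jaw": jaw, "xyz": [x, y, z], "rotation": [ax, ay, az]}, ...]. A call has 1 to 5 rows; each row is the pose to reach, as a shift and turn from the pose commanded when the call began, along the tool's axes at that moment; what a row does not reach only later rows make up. A row lasts 1/10 s, in which the tool goes at most 50 mm and 8.59 degrees, less where a joint would pass 70% of its speed; a pose out of reach is approached as far as the arm can. A call with a gripper value outside its range is refused whole. The fingers move at their own pace and stop on an object; "squeeze" is the grip in N (left out, the last holds). Time passes only in rows, so rows that repeat a pose let the fingers close. It gives the time, the measured TCP pose, the force and the opening at its end, in the units of the state.
- bot.sense(): the state, without advancing time (a new reading comes with each control period).
- bot.read_camera(name): name is "side" or "top" or "wrist"; returns the picture (480x640x3 uint8, red, green, blue); there is no depth.
- bot.get_calibration(name): a dict with "fx", "fy", "cx", "cy" (pixels), "world_from_camera" (4x4, takes a point from camera to world coordinates). Camera axes: x right, y up, looking along -z (the intrinsics and any distortion apply to the point x, -y, -z); pixel columns grow to the right and rows downward; lengths in m; the calibration is good to about 2 mm. The wrist camera is an equidistant fisheye: a pixel r from the principal point sees the ray r / f radians off the axis. A picture is of the moment at which its call begins: read the wrist's pose just before it. get_calibration takes no time and is no camera call; for the wrist camera it gives the pose at the moment of the call.
- bot.finish_job(): hands the job in, once; it reports no verdict.
The state is a dict: "clock": time; "joints": joint angles; "qvel": joint speeds; "effort": joint torques, N m; "tcp_pos": TCP position; "tcp_rot": TCP orientation; "wrist_force": force on the tool from outside, world axes, zero at the start; "torque": the same for the moment, N m; "gripper_width": opening from 0.0 (shut) to 1.0 (fully open).
Only numpy, scipy, OpenCV 4.12 (cv2) and the standard library are available. Lean on these libraries where they do the work, as an engineer would, in place of code of your own. Each camera call takes 0.05 s, during which the arm holds its last target.

TASK

Push the swivelling spout of the filling stand round until its outlet hangs over the middle of the tallest beaker, and only then push the lever of the feed valve round to its stop, so that it lies along the pipe. Push both with a fingertip: bring the spout to the beaker, not the beaker to the spout, and leave the beakers, the dish and everything else loose standing where it is, nothing picked up. Leave the spout over the beaker.

Things in the scene. Friction and masses are not known exactly. Their poses are not given: they have to be found in the camera images.
- stand: The filling stand, fixed to the bench in a varying place and yaw: blue base plate (90 x 345 x 12 mm) with a steel column (42 mm across) and a supply pipe with the feed valve. Origin: on the column's axis at bench height. +y runs from the column along the pipe to the valve, -x is the side towards the robot, where the beakers stand, z is up.
- spout_pivot (a point): Point on the vertical axis of the swivelling spout, on top of the column, 177 mm above the bench, at the height of the spout arm's centreline. Axes as those of the stand. The round swivel hub here is 48 mm across, its top 181 mm above the bench; the arm's top is at 185 mm.
- spout (a joint): Angle of the swivelling spout, rad, about the vertical axis through spout_pivot. At 0 the arm points along the stand's -x; it grows counter-clockwise seen from above (towards the stand's -y). Stops at -0.7 and 1.7. Steady friction 0.2 N m (about 2 N when pushed 115 mm from the axis); it stays where it is left and hardly coasts.
- spout_outlet (a point): Centre of the lower end of the spout's outlet, 135 mm above the bench. The arm is a level round steel bar, 16 mm thick, its centreline 177 mm above the bench, running from the pivot 165 mm out, where it bends straight down to this outlet (a 20 mm wide nozzle).
- tall_beaker: The tallest of the three white plastic vessels, which stand on the bench under the spout's arc about 165 mm from the pivot in any order: a beaker 110 mm high, 80 mm across the rim, wall 4 mm, loose. Origin: centre of its underside, on its axis; z up.
- valve (a joint): Angle of the feed valve's lever, rad, about the vertical axis through valve_pivot. At 0 (shut) it points along the stand's -x, across the pipe; it grows clockwise seen from above (tip towards the stand's +y, away from the column) to its stop at 1.571 (open), along the pipe. It starts at 0 to 0.3. Steady friction 0.1 N m; it stays where it is left.
- valve_pivot (a point): Point on the vertical axis of the valve lever, 190 mm along the stand's +y from the column's axis, 137 mm above the bench, at mid height of the lever. The supply pipe below it (28 mm thick) has its centreline 80 mm above the bench and the valve body reaches 103 mm.
- lever_tip (a point): Middle of the free end of the valve lever, 105 mm from its axis, 137 mm above the bench. The lever is a level steel bar 14 mm wide and high, its outer 55 mm in a black rubber sleeve 18 mm wide and 16 mm high.
- mid_beaker: White plastic beaker 70 mm high, 76 mm across, loose, under the spout's arc. Origin: centre of its underside. To be left alone.
- dish: White plastic dish 40 mm high, 84 mm across, loose, under the spout's arc. Origin: centre of its underside. To be left alone.
- jar: Amber jar with a black lid, 65 mm high, 54 mm across, standing in front of the feed valve. Origin: centre of its underside. To be left alone.
- bottle: White bottle, 125 mm high, 56 mm across, standing beyond the beakers towards the stand's -y. Origin: centre of its underside. To be left alone.
- spatula: Spatula lying on the bench behind the stand's pipe. Origin: at its underside, near its middle. To be left alone.
- seal_ring: Steel ring, 64 mm across, 12 mm high, lying on the bench behind the column. Origin: centre of its underside. To be left alone.
- bung: Black rubber bung, 28 mm high, 32 mm across, standing between the column and the beakers. Origin: centre of its underside. To be left alone.
Things that resemble listed ones, but are neither listed nor needed, are in the scene too. What is shaped like the tall_beaker but green is not meant.

How it is judged:
By the outcome, as a careful person would: the job done as asked, in the order asked, and still so for the second after the job is handed in, with the robot touching nothing.
It also fails if it takes over 58 s, if anything falls off the work surface, if the arm or the gripper's body presses on something with over 40 N, if the wrist force passes 120 N, or if a joint passes its speed limit or range.

## Working session

There is one attempt and no reset: what is moved stays moved. The work goes in short steps, Python scripts to look and compute and a tool call to move; the robot and the scene stay as the last step left them, time stands still between calls to the robot, and variables do not carry over. Pictures are saved under pics/ and viewed, and the job is handed in when it is done.

Besides the shell and the picture viewer there is one more tool, called after "Request:" as name(argument=value, ...), one argument or row to a line, values as JSON. play_rows: Moves the arm, as the interface text tells. Its arguments: {"type":"object","properties":{"steps":{"type":"array"},"squeeze":{"type":"number"}},"required":["steps"]}

```bash
mkdir -p pics; ls
python3 - <<'E'
from plant import bot
import cv2,numpy as np
s=bot.sense(); print({k:np.round(v,3).tolist() for k,v in s.items()})
for n in ["side","top"]:
    im=bot.read_camera(n); cv2.imwrite(f"pics/{n}0.png",im[:,:,::-1])
    c=bot.get_calibration(n); print(n,{k:np.round(v,4).tolist() if not isinstance(v,str) else v for k,v in c.items()})
E
```

```text
pics
{'clock': 0.0, 'joints': [63.036, 36.059, 2.204, 86.997, -1.546, 57.084, -1.147], 'qvel': [0.028, -0.015, 0.041, 0.056, -0.044, -0.102, 0.035], 'effort': [0.0, -56.34, 1.226, -19.345, 0.011, 0.01, 0.0], 'tcp_pos': [0.256, -0.597, 0.23], 'tcp_rot': [[-0.001, 0.919, 0.394], [0.002, 0.394, -0.919], [-1.0, -0.0, -0.002]], 'wrist_force': [0.227, -0.279, 0.103], 'torque': [-0.0, -0.013, 0.033], 'gripper_width': 1.004}
side {'fx': 491.7164, 'fy': 491.7164, 'cx': 322.7772, 'cy': 240.8104, 'world_from_camera': [[-0.9283, 0.2427, -0.2817, 0.3651], [-0.3711, -0.5579, 0.7423, 0.5365], [0.023, 0.7936, 0.608, 0.6237], [0.0, 0.0, 0.0, 1.0]]}
top {'fx': 449.3979, 'fy': 449.3979, 'cx': 322.2375, 'cy': 248.6848, 'world_from_camera': [[-0.012, 0.9875, -0.1574, 0.465], [-0.9999, -0.0104, 0.0109, -0.04], [0.0092, 0.1575, 0.9875, 1.0014], [0.0, 0.0, 0.0, 1.0]]}
```

View pics/side0.png

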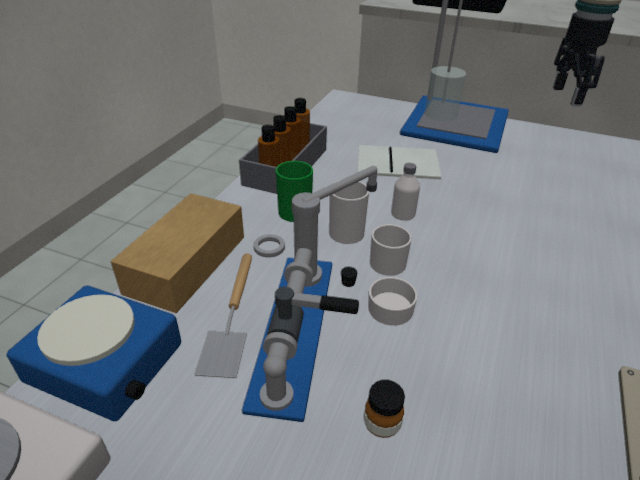

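View pics/top0.png

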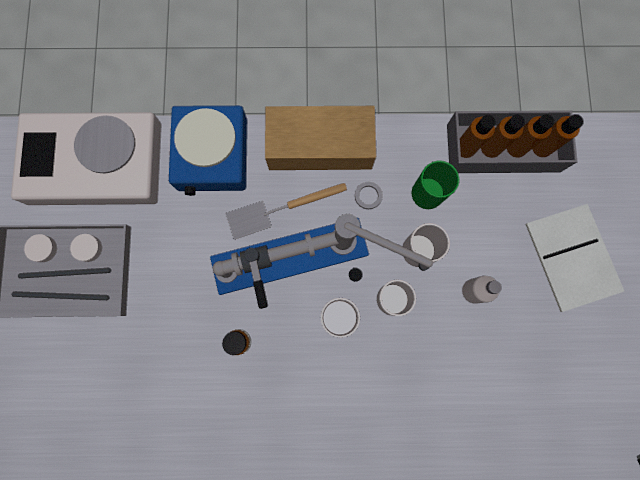

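Candidates for the tall beaker in the top picture are white (427,243), white (396,298), dish (340,317) and green (435,185). White (427,243) looks tallest. I'll check it in enlarged crops.

Run:
```python
import cv2
a=cv2.imread("pics/top0.png"); 
cv2.imwrite("pics/top0a.png",cv2.resize(a[205:345,310:510],None,fx=4,fy=4,interpolation=cv2.INTER_CUBIC))
cv2.imwrite("pics/top0b.png",cv2.resize(a[200:360,200:400],None,fx=4,fy=3.75,interpolation=cv2.INTER_CUBIC)[:600])
b=cv2.imread("pics/side0.png")
cv2.imwrite("pics/side0a.png",cv2.resize(b[150:340,270:450],None,fx=3,fy=3,interpolation=cv2.INTER_CUBIC))
```

```text
(no output)
```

View pics/top0a.png

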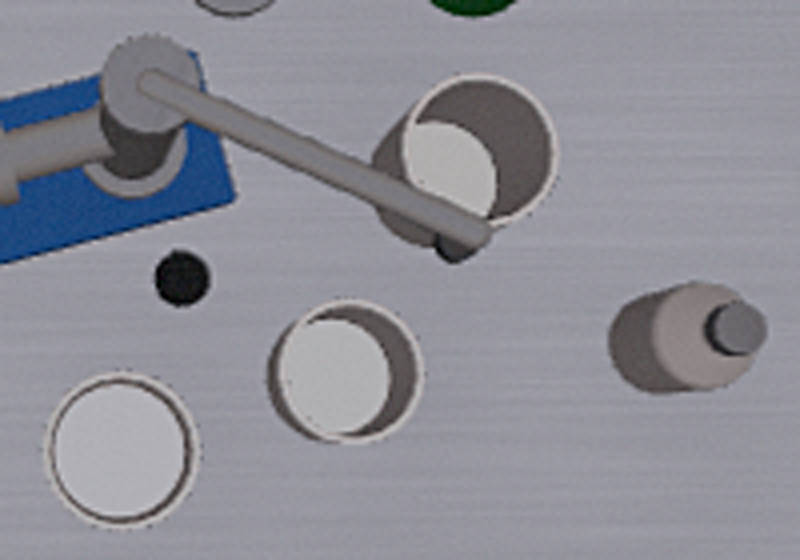

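View pics/top0b.png

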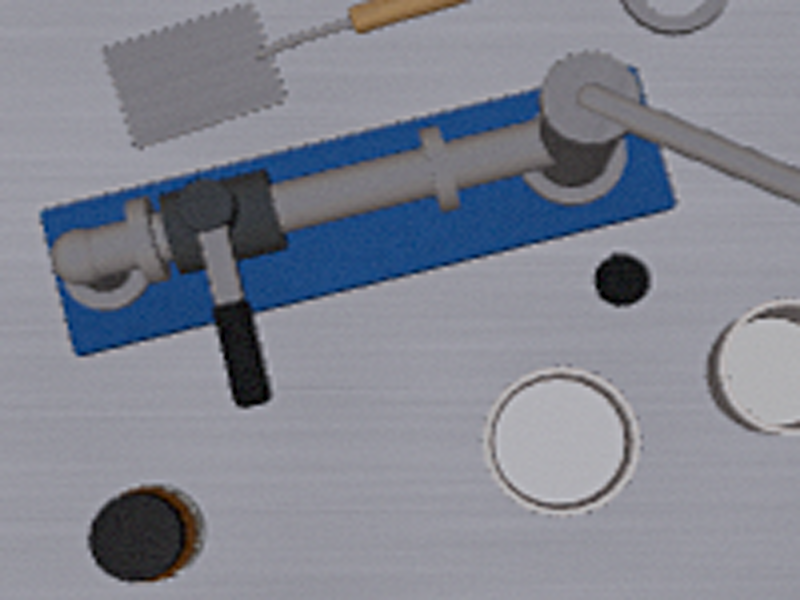

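View pics/side0a.png

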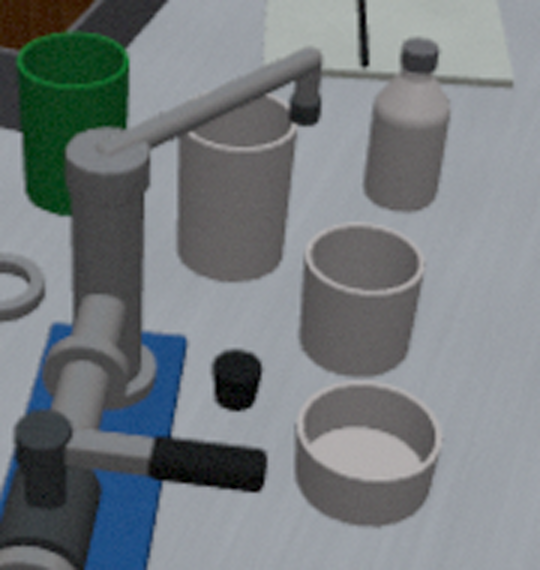

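Confirmed: in the crop the white vessel with the rim at top (480,152)/crop is the tallest, and its base shows the parallax of a 110 mm beaker. The side view agrees. The spout stands short of it. Next I'll measure.

```bash
cat > h.py <<'E'
import numpy as np,cv2
from plant import bot
def cal(n):
    return bot.get_calibration(n)
def ray(c,u,v):
    T=np.array(c["world_from_camera"]); d=np.array([(u-c["cx"])/c["fx"],-(v-c["cy"])/c["fy"],-1]); return T[:3,3],T[:3,:3]@d
def at(c,u,v,z):
    o,d=ray(c,u,v); return o+d*(z-o[2])/d[2]
def proj(c,P):
    T=np.array(c["world_from_camera"]); q=(np.atleast_2d(P)-T[:3,3])@T[:3,:3]
    return np.c_[c["cx"]+c["fx"]*q[:,0]/-q[:,2], c["cy"]-c["fy"]*q[:,1]/-q[:,2]]
E
python3 - <<'E'
from h import *
np.set_printoptions(precision=4,suppress=True)
t=cal("top"); s=cal("side")
A=lambda x,y,z:at(t,310+x/4,205+y/4,z)
B=lambda x,y,z:at(t,200+x/4,200+y/3.75,z)
S=lambda x,y,z:at(s,270+x/3,150+y/3,z)
hub=A(150,83,.181);print("hub top/side",hub,S(107,149,.181))
P=[B(40,210,.012),B(80,355,.012),B(675,205,.012),B(637,68,.012)]
for p in P:print(p)
for i,j in((0,1),(1,2),(2,3),(3,0)):
    d=P[j]-P[i];print(np.linalg.norm(d),np.degrees(np.arctan2(d[1],d[0])))
print("beaker rim top",A(480.5,152,.11),"side",S(237,122,.11))
print("arm tip top",A(470,229,.185),"side nozzle bottom",S(305,115,.135))
print("valve cap",B(210,205,.15),"levertip",B(255,400,.145))
print("mid",A(346,371,.07),S(363,260,.07),"dish",A(122,450,.04),S(368,433,.04))
print("bottle cap",A(740,330,.125),"jar",B(138,533,.065),"bung",A(183,278,.028))
E
```

```text
hub top/side [ 0.6386 -0.0968  0.181 ] [ 0.6379 -0.0968  0.181 ]
[0.6089 0.1982 0.012 ]
[0.5232 0.174  0.012 ]
[ 0.6082 -0.1544  0.012 ]
[ 0.6917 -0.1353  0.012 ]
0.08909855233824537 -164.25716275109573
0.3392621137120017 -75.49016244284506
0.08563572859314346 12.883496491244527
0.34362739069683507 103.93013098592465
beaker rim top [ 0.6165 -0.2677  0.11  ] side [ 0.616  -0.2635  0.11  ]
arm tip top [ 0.568  -0.2419  0.185 ] side nozzle bottom [ 0.567  -0.2501  0.135 ]
valve cap [0.5906 0.084  0.15  ] levertip [0.4918 0.0623 0.145 ]
mid [ 0.5093 -0.2026  0.07  ] [ 0.5085 -0.2026  0.07  ] dish [ 0.4705 -0.0876  0.04  ] [ 0.4692 -0.0836  0.04  ]
bottle cap [ 0.5244 -0.3866  0.125 ] jar [0.4233 0.1308 0.065 ] bung [ 0.5626 -0.123   0.028 ]
```

```bash
cat >> h.py <<'E'
def overlay(img,c,bk,hub,ang,crop,k,out):
    x0,y0,x1,y1=crop
    im=cv2.resize(img[y0:y1,x0:x1],None,fx=k,fy=k,interpolation=cv2.INTER_CUBIC)
    th=np.linspace(0,2*np.pi,90)
    def pl(P,col):
        q=(proj(c,P)-[x0-.5,y0-.5])*k-.5
        cv2.polylines(im,[np.round(q).astype(int)],False,col,1,cv2.LINE_AA)
    C=lambda p,r,z:np.c_[p[0]+r*np.cos(th),p[1]+r*np.sin(th),0*th+z]
    pl(C(bk,.04,.11),(0,0,255)); pl(C(bk,.036,.11),(0,128,255)); pl(C(hub,.024,.181),(255,0,0))
    u=np.array([np.cos(ang),np.sin(ang)]); e=np.array(hub)+.165*u
    pl(np.array([[*hub,.185],[*e,.185]]),(0,255,0)); pl(C(e,.01,.135),(0,255,255)); pl(C(hub,.021,.0),(255,0,255))
    cv2.imwrite(out,im)
E
python3 - <<'E'
from h import *
bk=(.6163,-.2658);hub=(.638,-.097);a=np.radians(244.8)
overlay(cv2.imread("pics/top0.png"),cal("top"),bk,hub,a,(330,205,460,285),6,"pics/o1.png")
overlay(cv2.imread("pics/side0.png"),cal("side"),bk,hub,a,(270,150,390,250),6,"pics/o2.png")
E
```

```text
(no output)
```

View pics/o1.png

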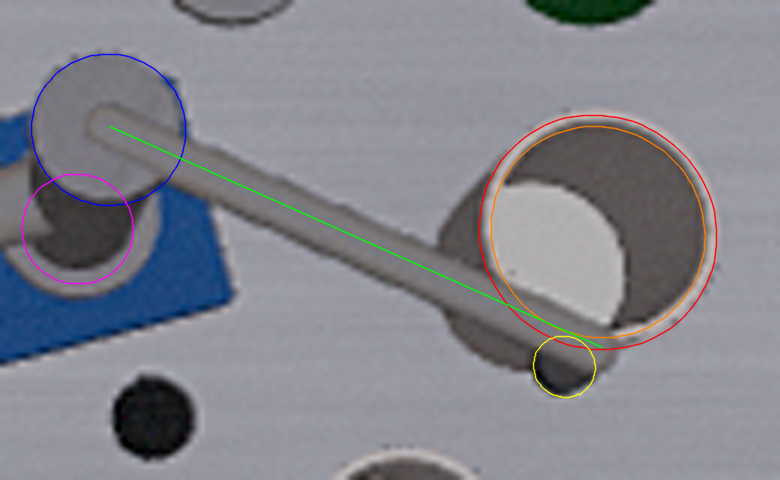

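View pics/o2.png

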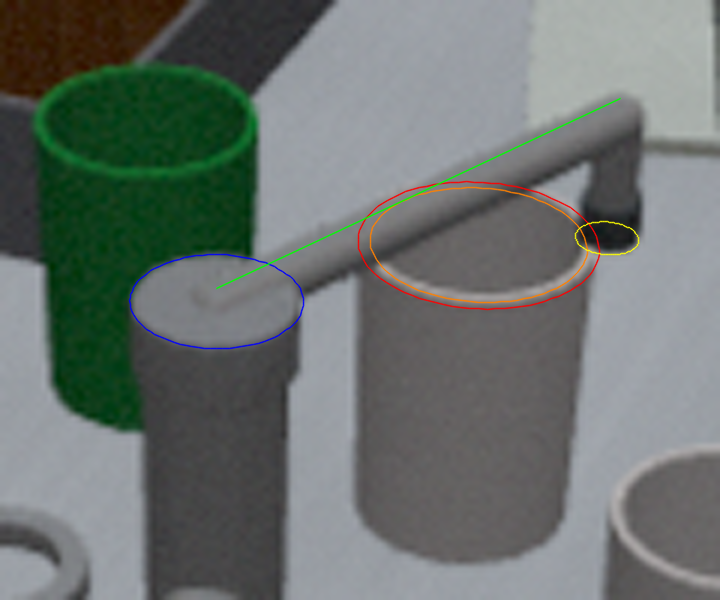

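The overlays agree with both pictures to within 2–3 mm. The hub is at (0.638,-0.097), the beaker at (0.616,-0.266), the arm at about 244.8° and the target at about 262.6°. Moving there with the gripper shut, high up.

Request:
play_rows(
  steps=[
    {"jaw":-1,"xyz":[0,44,-26],"rotation":[0.13,0,0]},
    {"jaw":-1,"xyz":[0,87,-52],"rotation":[0.27,0,0]},
    {"jaw":-1,"xyz":[0,130,-78],"rotation":[0.4,0,0]},
    {"jaw":-1,"xyz":[0,174,-104],"rotation":[0.54,0,0]},
    {"jaw":-1,"xyz":[0,217,-130],"rotation":[0.68,0,0]},
  ],
)

```text
clock: 0.6
tcp_pos: [0.4033, -0.393, 0.231]
tcp_rot: [[-0.0, 0.961, -0.278], [0.001, -0.278, -0.961], [-1.0, -0.0, -0.0]]
wrist_force: [0.8, -0.3, 0.7]
gripper_width: 0.141
```

```bash
cat >> h.py <<'E'
def shift(p):
    s=bot.sense(); R=np.array(s["tcp_rot"]); d=np.array(p)-s["tcp_pos"]
    print("t",round(s["clock"],2),"tcp",np.round(s["tcp_pos"],4),"y",np.round(np.degrees(np.arctan2(R[1,1],R[0,1])),1),"shift mm",np.round(1000*R.T@d,1),"F",np.round(s["wrist_force"],1),"w",np.round(s["gripper_width"],2),"xdir",np.round(R[:,0],3))
E
python3 -c "
from h import *
shift([.553,-.184,.235])"
```

```text
t 0.6 tcp [ 0.4033 -0.393   0.231 ] y -16.1 shift mm [  -3.9   85.8 -242.4] F [ 0.8 -0.3  0.7] w 0.14 xdir [-0.     0.001 -1.   ]
```

Request:
play_rows(
  steps=[
    {"jaw":-1,"xyz":[0,16,-46],"rotation":[0,0,0]},
    {"jaw":-1,"xyz":[0,32,-92],"rotation":[0,0,0]},
    {"jaw":-1,"xyz":[0,49,-138],"rotation":[0,0,0]},
    {"jaw":-1,"xyz":[0,65,-184],"rotation":[0,0,0]},
    {"jaw":-1,"xyz":[0,82,-230],"rotation":[0,0,0]},
  ],
)

```text
clock: 1.1
tcp_pos: [0.5446, -0.1939, 0.2311]
tcp_rot: [[-0.001, 0.962, -0.272], [0.0, -0.272, -0.962], [-1.0, -0.001, 0.0]]
wrist_force: [0.1, -0.8, -0.5]
gripper_width: -0.002
```

Request:
play_rows(
  steps=[
    {"jaw":-1,"xyz":[0,3,-10],"rotation":[0,0,0]},
    {"jaw":-1,"xyz":[0,3,-10],"rotation":[0,0,0]},
  ],
)

```text
clock: 1.3
tcp_pos: [0.5507, -0.1841, 0.2307]
tcp_rot: [[-0.001, 0.964, -0.267], [0.001, -0.267, -0.964], [-1.0, -0.001, -0.001]]
wrist_force: [-0.4, -0.4, -0.9]
gripper_width: 0.0
```

```bash
python3 -c "
from h import *
shift([.553,-.184,.16])
cv2.imwrite('pics/s1.png',bot.read_camera('side')[100:340,200:520,::-1].repeat(2,0).repeat(2,1));cv2.imwrite('pics/t1.png',bot.read_camera('top')[150:350,250:500,::-1].repeat(3,0).repeat(3,1))"
```

```text
t 1.3 tcp [ 0.5507 -0.1841  0.2307] y -15.5 shift mm [70.7  2.3 -0.6] F [-0.4 -0.4 -0.9] w 0.0 xdir [-0.001  0.001 -1.   ]
```

View pics/s1.png

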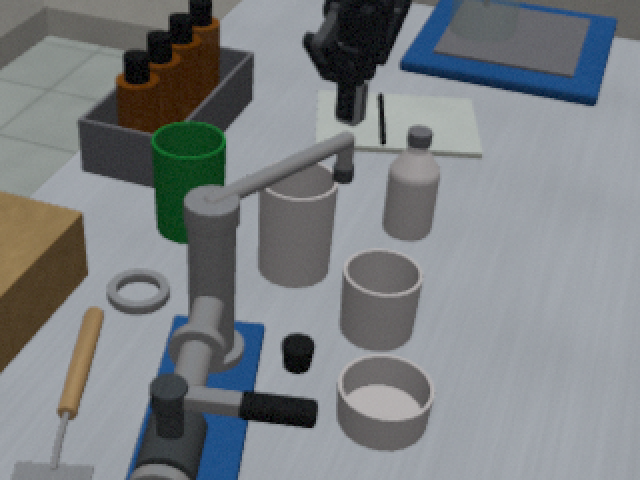

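View pics/t1.png

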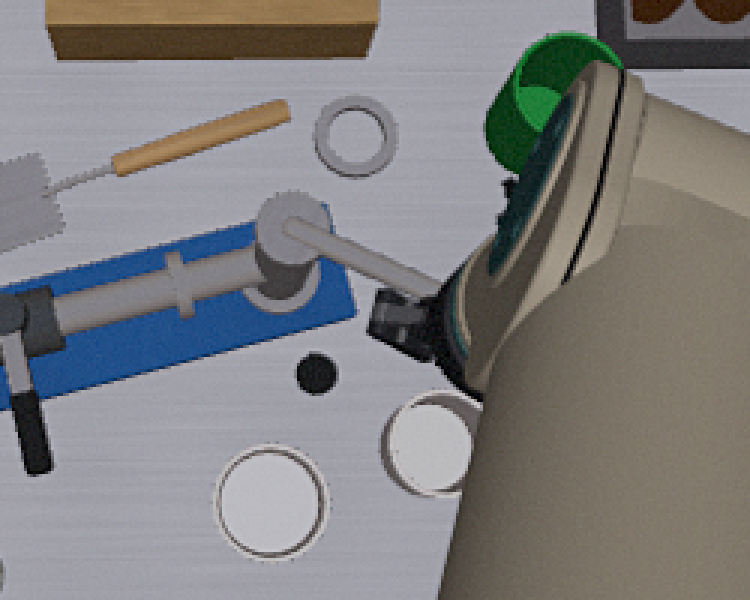

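```bash
python3 -c "
from h import *
p=np.array([[.5507,-.1841,.2307],[.568,-.2455,.185]])
print(proj(cal('side'),p),proj(cal('top'),p))"
```

```text
[[374.00678685 160.30380986]
 [372.65993147 166.0784927 ]] [[400.96008529 269.13922349]
 [429.44511941 262.20261883]]
```

The projection matches the fingertip. It is clear of the bar on the robot side, so I lower it beside the bar.

Request:
play_rows(
  steps=[
    {"jaw":-1,"xyz":[20,0,0],"rotation":[0,0,0]},
    {"jaw":-1,"xyz":[40,0,0],"rotation":[0,0,0]},
    {"jaw":-1,"xyz":[60,0,0],"rotation":[0,0,0]},
    {"jaw":-1,"xyz":[70,1,0],"rotation":[0,0,0]},
    {"jaw":-1,"xyz":[70,1,0],"rotation":[0,0,0]},
  ],
)

```text
clock: 1.9
tcp_pos: [0.5488, -0.189, 0.1602]
tcp_rot: [[-0.003, 0.962, -0.275], [0.0, -0.275, -0.962], [-1.0, -0.003, 0.001]]
wrist_force: [-0.1, -0.3, 0.3]
gripper_width: -0.002
```

```bash
python3 -c "
from h import *
shift([.604,-.2086,.16])
cv2.imwrite('pics/s2.png',bot.read_camera('side')[140:300,280:480,::-1].repeat(4,0).repeat(4,1)[:600])"
```

```text
t 1.9 tcp [ 0.5488 -0.189   0.1602] y -15.9 shift mm [ 0.  58.4  3.7] F [-0.1 -0.3  0.3] w -0.0 xdir [-0.003  0.    -1.   ]
```

View pics/s2.png

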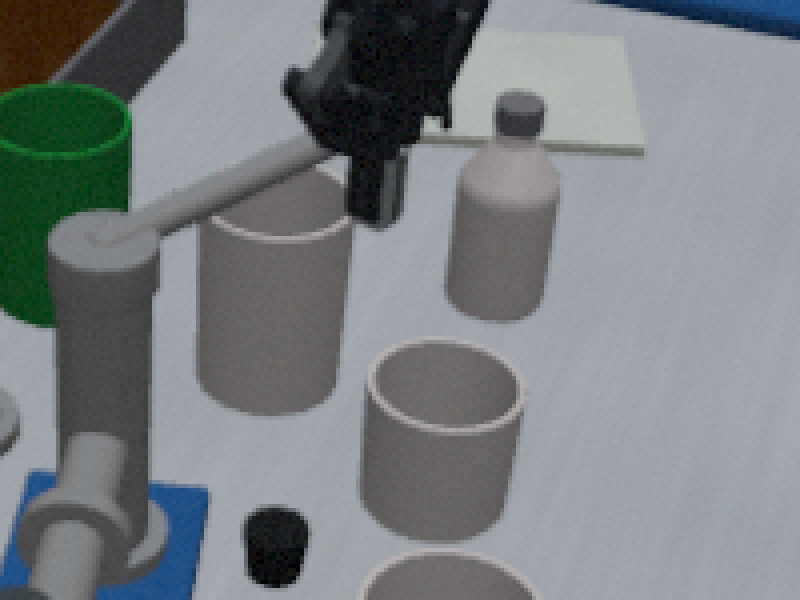

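Request:
play_rows(
  steps=[
    {"jaw":-1,"xyz":[0,10,1],"rotation":[0,0,0]},
    {"jaw":-1,"xyz":[0,20,2],"rotation":[0,0,0]},
    {"jaw":-1,"xyz":[0,30,2],"rotation":[0,0,0]},
    {"jaw":-1,"xyz":[0,38,3],"rotation":[0,0,0]},
    {"jaw":-1,"xyz":[0,45,3],"rotation":[0,0,0]},
  ],
)

```text
clock: 2.45
tcp_pos: [0.5935, -0.2031, 0.1614]
tcp_rot: [[-0.0, 0.962, -0.272], [-0.0, -0.272, -0.962], [-1.0, -0.0, 0.001]]
wrist_force: [-1.6, -1.8, 0.3]
gripper_width: -0.003
```

```bash
python3 -c "
from h import *
shift([.604,-.2086,.16])
t=bot.read_camera('side');cv2.imwrite('pics/s3full.png',t[:,:,::-1]);cv2.imwrite('pics/s3.png',cv2.resize(t[140:260,280:440,::-1],None,fx=5,fy=5))"
```

```text
t 2.45 tcp [ 0.5935 -0.2031  0.1614] y -15.8 shift mm [ 1.4 11.6  2.4] F [-1.6 -1.8  0.3] w -0.0 xdir [-0. -0. -1.]
```

View pics/s3.png

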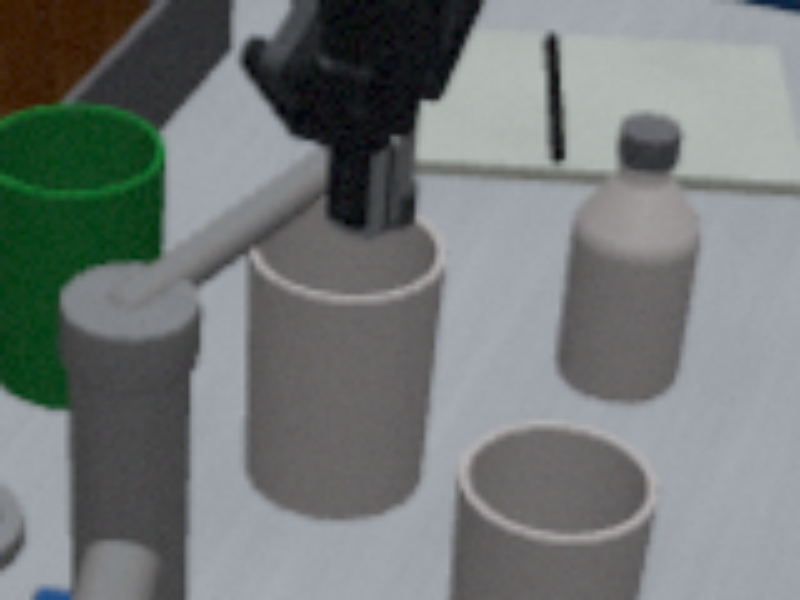

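```bash
python3 -c "
from h import *
im=cv2.imread('pics/s3full.png');k=8;x0,y0=285,150
z=cv2.resize(im[y0:y0+75,x0:x0+90],None,fx=k,fy=k,interpolation=cv2.INTER_CUBIC)
for a,c in ((252,(0,0,255)),(256,(0,255,0)),(260,(255,0,0)),(264,(0,255,255))):
  u=np.array([np.cos(np.radians(a)),np.sin(np.radians(a))]);h=np.array([.638,-.097])
  q=(proj(cal('side'),np.array([[*(h+.02*u),.177],[*(h+.13*u),.177]]))-[x0-.5,y0-.5])*k-.5
  q=q-[5,0]
  cv2.polylines(z,[q.astype(int)],False,c,1,cv2.LINE_AA)
cv2.imwrite('pics/s3l.png',z)"
```

```text
(no output)
```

View pics/s3l.png

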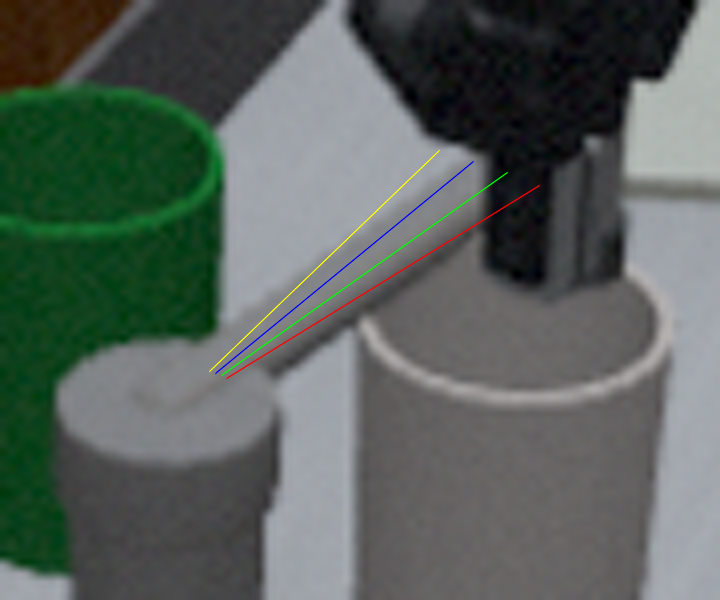

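Arm now at about 255°, in contact. I'll push about 9 mm more, then back off to see the outlet.

Request:
play_rows(
  steps=[
    {"jaw":-1,"xyz":[0,5,1],"rotation":[0,0,0]},
    {"jaw":-1,"xyz":[0,9,2],"rotation":[0,0,0]},
    {"jaw":-1,"xyz":[0,9,2],"rotation":[0,0,0]},
  ],
)

```text
clock: 2.8
tcp_pos: [0.6019, -0.2065, 0.1612]
tcp_rot: [[0.001, 0.962, -0.271], [0.0, -0.271, -0.962], [-1.0, 0.001, -0.0]]
wrist_force: [-0.3, 0.4, 0.1]
gripper_width: 0.001
```

Request:
play_rows(
  steps=[
    {"jaw":-1,"xyz":[0,-15,0],"rotation":[0,0,0]},
    {"jaw":-1,"xyz":[0,-45,0],"rotation":[0,0,0]},
    {"jaw":-1,"xyz":[-40,-85,0],"rotation":[0,0,0]},
    {"jaw":-1,"xyz":[-80,-120,30],"rotation":[0,0,0]},
    {"jaw":-1,"xyz":[-80,-140,60],"rotation":[0,0,0]},
  ],
)

```text
clock: 3.3
tcp_pos: [0.4521, -0.2256, 0.2443]
tcp_rot: [[0.007, 0.964, -0.267], [-0.002, -0.267, -0.964], [-1.0, 0.007, -0.0]]
wrist_force: [0.6, -2.5, 0.0]
gripper_width: 0.002
```

```bash
python3 -c "
from h import *
shift([.604,-.2086,.16])
for n in ('side','top'): cv2.imwrite(f'pics/{n}4.png',bot.read_camera(n)[:,:,::-1])
bk=(.6163,-.2658);hub=(.638,-.097);a=np.radians(262)
overlay(cv2.imread('pics/side4.png'),cal('side'),bk,hub,a,(270,150,390,250),6,'pics/o3.png')
overlay(cv2.imread('pics/top4.png'),cal('top'),bk,hub,a,(330,205,460,285),6,'pics/o4.png')
"
```

```text
t 3.3 tcp [ 0.4521 -0.2256  0.2443] y -15.5 shift mm [ 85.3 141.3 -56.8] F [ 0.6 -2.5  0. ] w 0.0 xdir [ 0.007 -0.002 -1.   ]
```

View pics/o3.png

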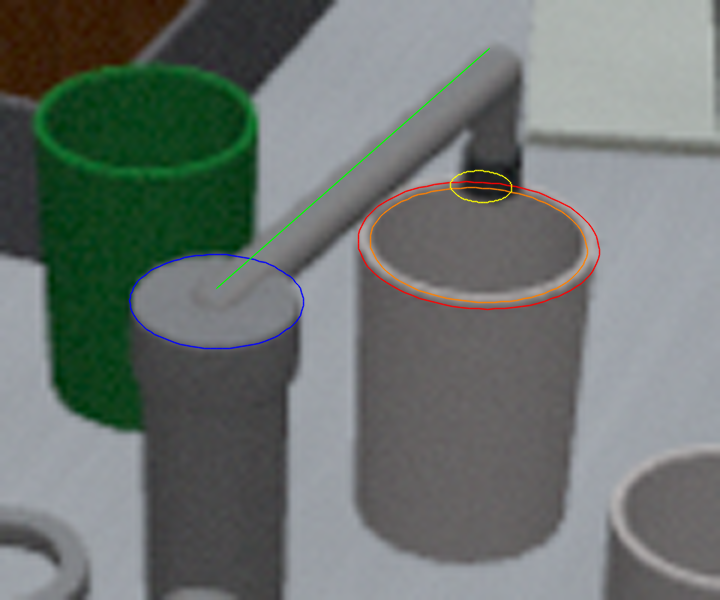

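View pics/o4.png

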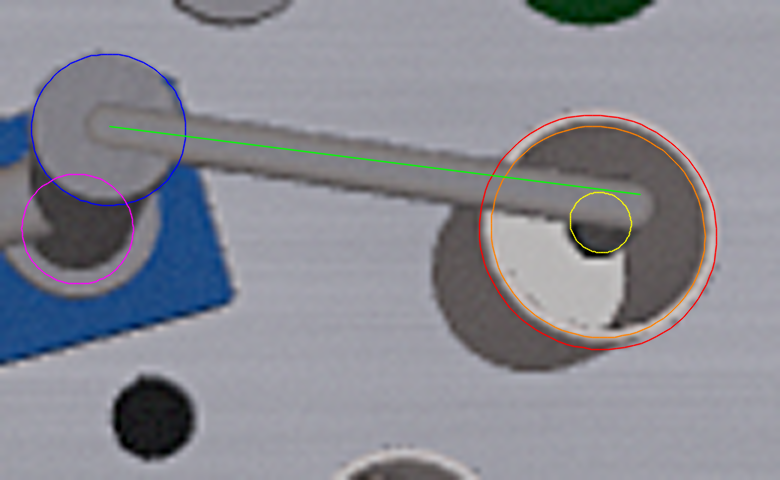

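```bash
python3 -c "
from h import *
a=cv2.imread('pics/side4.png');b=cv2.imread('pics/top4.png')
cv2.imwrite('pics/s4c.png',cv2.resize(a[165:215,320:380],None,fx=12,fy=12,interpolation=cv2.INTER_CUBIC))
cv2.imwrite('pics/t4c.png',cv2.resize(b[218:268,400:460],None,fx=12,fy=12,interpolation=cv2.INTER_CUBIC))
"
```

```text
(no output)
```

View pics/s4c.png

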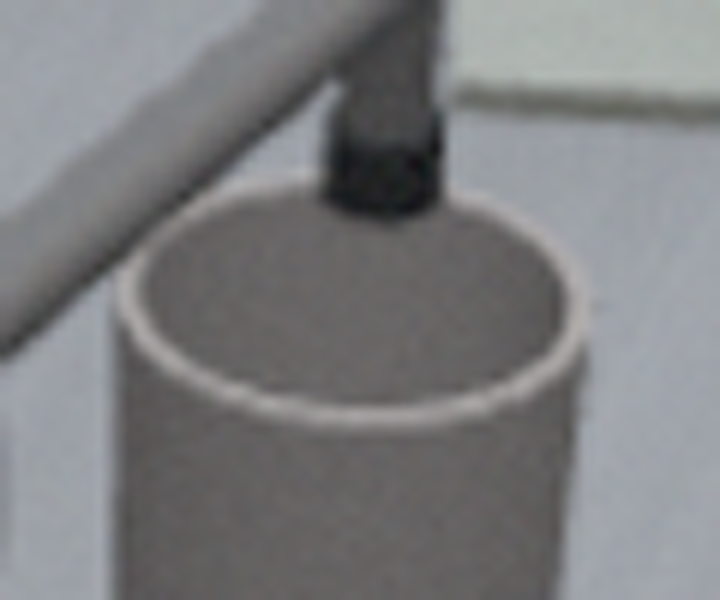

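View pics/t4c.png

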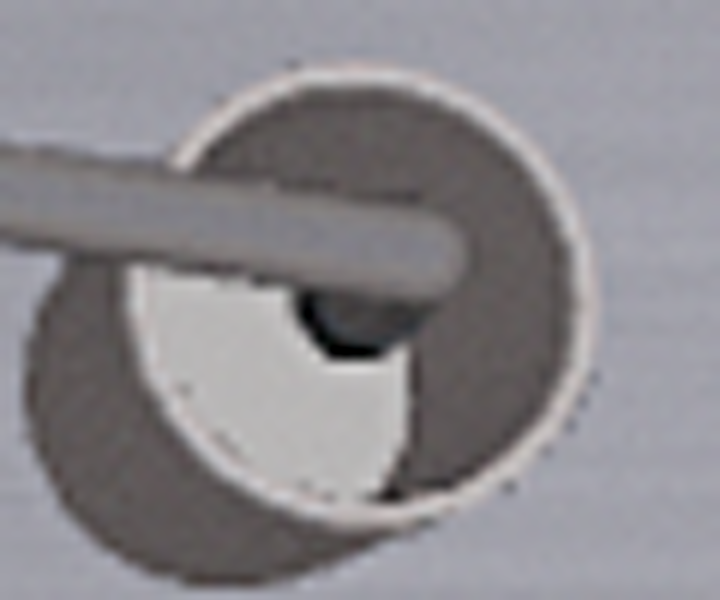

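```bash
python3 -c "
from h import *
t=cal('top');s=cal('side');f=lambda v,o:o-.5+(v+.5)/12
hub=np.array([.638,-.097])
for n,c,ox,oy,r,z in (('side',s,320,165,(355,299),(382,186)),('top',t,400,218,(363,295),(359,298))):
  b=at(c,f(r[0],ox),f(r[1],oy),.11)[:2];o=at(c,f(z[0],ox),f(z[1],oy),.135)[:2]
  A=lambda p:(np.degrees(np.arctan2(*(p-hub)[::-1]))%360,np.hypot(*(p-hub)))
  print(n,b,o,'diff mm',(o-b)*1e3,A(b),A(o))
"
```

```text
side [ 0.61732884 -0.26789999] [ 0.61265717 -0.26367288] diff mm [-4.67166949  4.22710637] (np.float64(263.10330698979243), np.float64(0.1721455853106935)) (np.float64(261.3543232703579), np.float64(0.16858857700623722))
top [ 0.61826293 -0.26710266] [ 0.61347447 -0.26005441] diff mm [-4.78845286  7.04824578] (np.float64(263.38154524987203), np.float64(0.1712438798398793)) (np.float64(261.4460852450997), np.float64(0.16488857705829774))
```

Both cameras agree: about 1.85° more (roughly 3.7 mm at the finger). Going back for the final nudge.

```bash
python3 -c "
from h import *
shift([.565,-.197,.161])"
```

```text
t 3.4 tcp [ 0.446  -0.2317  0.244 ] y -16.3 shift mm [ 83.1 104.3 -67. ] F [-0.  -1.1 -0.5] w -0.0 xdir [ 0.002 -0.004 -1.   ]
```

Request:
play_rows(
  steps=[
    {"jaw":-1,"xyz":[0,30,-25],"rotation":[0,0,0]},
    {"jaw":-1,"xyz":[20,65,-50],"rotation":[0,0,0]},
    {"jaw":-1,"xyz":[50,95,-67],"rotation":[0,0,0]},
    {"jaw":-1,"xyz":[83,104,-67],"rotation":[0,0,0]},
    {"jaw":-1,"xyz":[83,104,-67],"rotation":[0,0,0]},
  ],
)

```text
clock: 3.9
tcp_pos: [0.5675, -0.1886, 0.1538]
tcp_rot: [[-0.006, 0.963, -0.27], [0.002, -0.27, -0.963], [-1.0, -0.007, -0.0]]
wrist_force: [-0.0, -0.1, -0.1]
gripper_width: 0.003
```

Request:
play_rows(
  steps=[
    {"jaw":-1,"xyz":[0,12,0],"rotation":[0,0,0]},
    {"jaw":-1,"xyz":[0,24,0],"rotation":[0,0,0]},
    {"jaw":-1,"xyz":[0,30,0],"rotation":[0,0,0]},
    {"jaw":-1,"xyz":[0,30,0],"rotation":[0,0,0]},
  ],
)

```text
clock: 4.3
tcp_pos: [0.5979, -0.1992, 0.1595]
tcp_rot: [[0.002, 0.962, -0.273], [-0.001, -0.273, -0.962], [-1.0, 0.002, 0.0]]
wrist_force: [-0.2, -0.4, 0.0]
gripper_width: 0.001
```

```bash
python3 -c "
from h import *
shift([.6055,-.207,.161])"
```

```text
t 4.3 tcp [ 0.5979 -0.1992  0.1595] y -15.8 shift mm [-1.5  9.5  5.4] F [-0.2 -0.4  0. ] w 0.0 xdir [ 0.002 -0.001 -1.   ]
```

Request:
play_rows(
  steps=[
    {"jaw":-1,"xyz":[0,3,3],"rotation":[0,0,0]},
    {"jaw":-1,"xyz":[0,6,5],"rotation":[0,0,0]},
    {"jaw":-1,"xyz":[0,9,5],"rotation":[0,0,0]},
    {"jaw":-1,"xyz":[0,9,5],"rotation":[0,0,0]},
    {"jaw":-1,"xyz":[0,9,5],"rotation":[0,0,0]},
  ],
)

```text
clock: 4.8
tcp_pos: [0.6043, -0.206, 0.1583]
tcp_rot: [[-0.0, 0.962, -0.272], [-0.0, -0.272, -0.962], [-1.0, -0.0, 0.0]]
wrist_force: [-1.4, -0.2, 0.5]
gripper_width: 0.005
```

```bash
python3 -c "
from h import *
shift([.6055,-.207,.161])"
```

```text
t 4.8 tcp [ 0.6043 -0.206   0.1583] y -15.8 shift mm [-2.7  1.4  0.7] F [-1.4 -0.2  0.5] w 0.01 xdir [-0. -0. -1.]
```

Request:
play_rows(
  steps=[
    {"jaw":-1,"xyz":[0,-15,0],"rotation":[0,0,0]},
    {"jaw":-1,"xyz":[0,-45,0],"rotation":[0,0,0]},
    {"jaw":-1,"xyz":[-40,-85,0],"rotation":[0,0,0]},
    {"jaw":-1,"xyz":[-80,-120,-30],"rotation":[0,0,0]},
    {"jaw":-1,"xyz":[-80,-140,-60],"rotation":[0,0,0]},
  ],
)

```text
clock: 5.3
tcp_pos: [0.4866, -0.1121, 0.2412]
tcp_rot: [[0.006, 0.961, -0.277], [-0.002, -0.277, -0.961], [-1.0, 0.006, 0.0]]
wrist_force: [0.9, 0.1, 1.3]
gripper_width: 0.002
```

```bash
python3 -c "
from h import *
shift([.6055,-.207,.161])
for n in ('side','top'): cv2.imwrite(f'pics/{n}5.png',bot.read_camera(n)[:,:,::-1])
a=cv2.imread('pics/side5.png');b=cv2.imread('pics/top5.png')
cv2.imwrite('pics/s5c.png',cv2.resize(a[165:215,320:380],None,fx=12,fy=12,interpolation=cv2.INTER_CUBIC))
cv2.imwrite('pics/t5c.png',cv2.resize(b[218:268,400:460],None,fx=12,fy=12,interpolation=cv2.INTER_CUBIC))
"
```

```text
t 5.3 tcp [ 0.4866 -0.1121  0.2412] y -16.1 shift mm [ 81.1 140.   58.2] F [0.9 0.1 1.3] w 0.0 xdir [ 0.006 -0.002 -1.   ]
```

View pics/s5c.png

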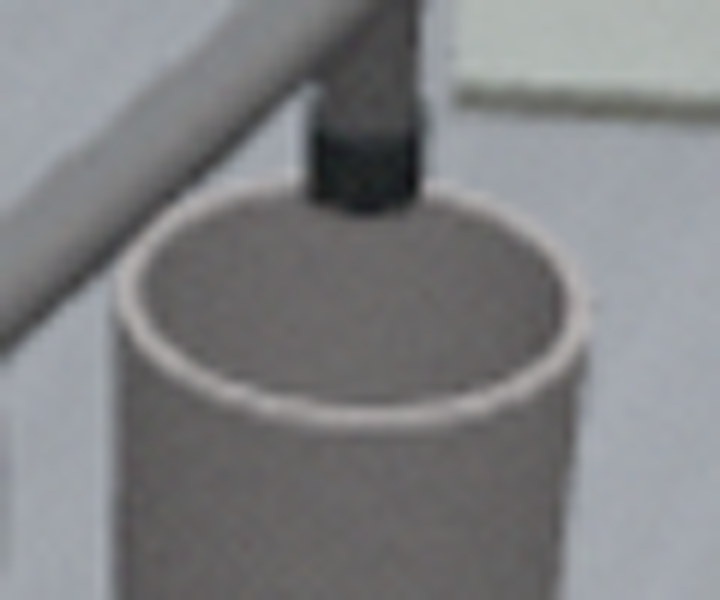

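View pics/t5c.png

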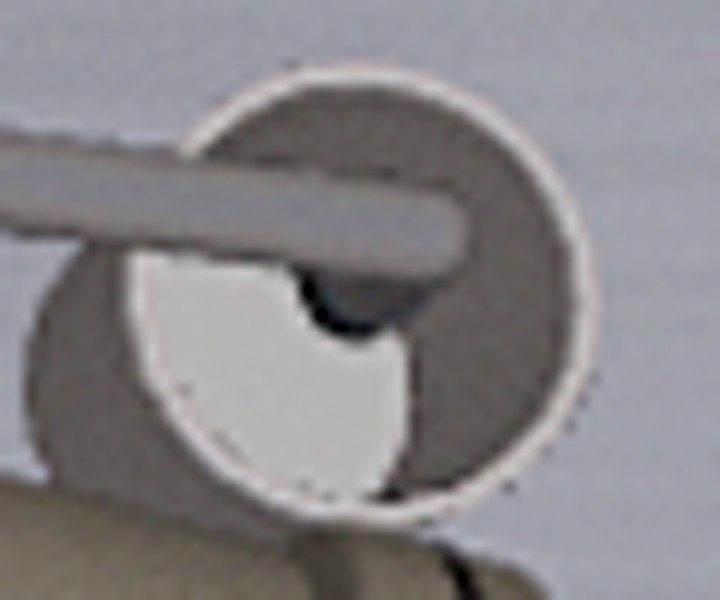

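View pics/top5.png

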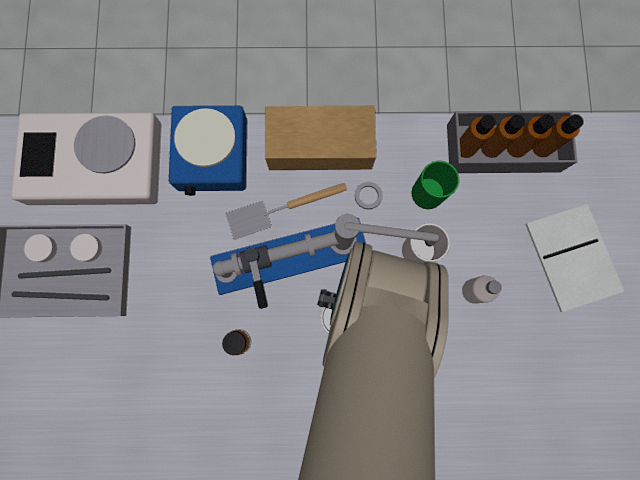

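```bash
python3 -c "
from h import *
t=cal('top');s=cal('side');f=lambda v,o:o-.5+(v+.5)/12
hub=np.array([.638,-.097])
for n,c,ox,oy,r,z in (('side',s,320,165,(355,299),(365,183)),('top',t,400,218,(363,295),(362,278))):
  b=at(c,f(r[0],ox),f(r[1],oy),.11)[:2];o=at(c,f(z[0],ox),f(z[1],oy),.135)[:2]
  A=lambda p:(np.degrees(np.arctan2(*(p-hub)[::-1]))%360,np.hypot(*(p-hub)))
  print(n,b,o,'diff mm',(o-b)*1e3,A(b),A(o))
print(bot.sense()['joints'])
hub=hub-[0,.002]
a=np.radians(14.2);ex=np.array([np.cos(a),np.sin(a)]);ey=np.array([-np.sin(a),np.cos(a)])
vp=np.array([.638,-.097])+.19*ey; print('valve pivot',vp)
tip=at(t,200+255/4,200+400/3.75,.145)[:2]; d=tip-vp; print('lever angle',np.degrees(np.arctan2(d[1],d[0]))%360, np.hypot(*d))
for th in (0,30,60,90):
  for r in (.08,):
    w=np.pi+a-np.radians(th);u=np.array([np.cos(w),np.sin(w)]);n=np.array([u[1],-u[0]])
    print(th,'lever pt',vp+r*u,'push dir',np.degrees(np.arctan2(n[1],n[0])),'tcp',vp+r*u-.0205*n)
"
```

```text
side [ 0.61732884 -0.26789999] [ 0.61551148 -0.26344854] diff mm [-1.81735576  4.45144842] (np.float64(263.10330698979243), np.float64(0.1721455853106935)) (np.float64(262.30547881686505), np.float64(0.16796085696773955))
top [ 0.61826293 -0.26710266] [ 0.61678701 -0.26071079] diff mm [-1.47591722  6.39186619] (np.float64(263.38154524987203), np.float64(0.1712438798398793)) (np.float64(262.6169782663113), np.float64(0.16507941841903004))
[ -0.20020971  23.21129427  12.78417399 110.68389703  -7.23419303
  46.80434862 -88.79192852]
valve pivot [0.5913916  0.08719462]
lever angle 194.06455707941916 0.10263355765109193
0 lever pt [0.51383597 0.06757003] push dir 104.2 tcp [0.51886477 0.0476964 ]
30 lever pt [0.51441416 0.10897704] push dir 74.20000000000002 tcp [0.50883241 0.08925157]
60 lever pt [0.53561839 0.14454747] push dir 44.199999999999996 tcp [0.52092172 0.13025558]
90 lever pt [0.57176701 0.16475024] push dir 14.200000000000005 tcp [0.55189338 0.15972144]
```

Spout: outlet within about 1.7 mm tangentially in both cameras. The remaining ~5 mm is radial and fixed by the stand. The beaker has not moved. Next is the valve: I rotate the tool so its y face pushes, and move beside the lever at height.

Request:
play_rows(
  steps=[
    {"jaw":-1,"xyz":[0,0,-30],"rotation":[-0.14,0,0]},
    {"jaw":-1,"xyz":[0,0,-60],"rotation":[-0.28,0,0]},
    {"jaw":-1,"xyz":[0,0,-90],"rotation":[-0.42,0,0]},
    {"jaw":-1,"xyz":[0,0,-120],"rotation":[-0.56,0,0]},
    {"jaw":-1,"xyz":[0,0,-140],"rotation":[-0.7,0,0]},
  ],
)

```text
clock: 5.9
tcp_pos: [0.525, 0.0276, 0.2382]
tcp_rot: [[0.001, 0.908, 0.42], [0.001, 0.42, -0.908], [-1.0, 0.001, -0.001]]
wrist_force: [0.3, -0.2, -0.6]
gripper_width: -0.001
```

Request:
play_rows(
  steps=[
    {"jaw":-1,"xyz":[0,0,0],"rotation":[-0.14,0,0]},
    {"jaw":-1,"xyz":[0,0,0],"rotation":[-0.28,0,0]},
    {"jaw":-1,"xyz":[0,0,0],"rotation":[-0.42,0,0]},
    {"jaw":-1,"xyz":[0,0,0],"rotation":[-0.56,0,0]},
    {"jaw":-1,"xyz":[0,0,0],"rotation":[-0.7,0,0]},
  ],
)

```text
clock: 6.4
tcp_pos: [0.5245, 0.0249, 0.2381]
tcp_rot: [[0.0, 0.426, 0.905], [0.0, 0.905, -0.426], [-1.0, 0.0, 0.0]]
wrist_force: [-0.1, 0.7, -0.0]
gripper_width: -0.002
```

Request:
play_rows(
  steps=[
    {"jaw":-1,"xyz":[0,0,0],"rotation":[-0.14,0,0]},
    {"jaw":-1,"xyz":[0,0,0],"rotation":[-0.28,0,0]},
    {"jaw":-1,"xyz":[0,0,0],"rotation":[-0.42,0,0]},
    {"jaw":-1,"xyz":[0,0,0],"rotation":[-0.5,0,0]},
    {"jaw":-1,"xyz":[0,0,0],"rotation":[-0.5,0,0]},
  ],
)

```text
clock: 6.9
tcp_pos: [0.5245, 0.0248, 0.2381]
tcp_rot: [[0.0, -0.054, 0.999], [0.001, 0.999, 0.054], [-1.0, 0.001, 0.0]]
wrist_force: [0.6, 0.3, -0.6]
gripper_width: -0.001
```

```bash
python3 -c "
from h import *
shift([.5236,.0288,.24]);print(bot.sense()['joints'])"
```

```text
t 6.9 tcp [0.5245 0.0248 0.2381] y 93.1 shift mm [-1.9  4.1 -0.6] F [ 0.6  0.3 -0.6] w -0.0 xdir [ 0.     0.001 -1.   ]
[  6.32394558  26.01031366 -17.33343713 106.0206432    9.85781548
  49.4094501  -12.69939427]
```

Now lower 120 mm, clear of the lever by about 20 mm.

Request:
play_rows(
  steps=[
    {"jaw":-1,"xyz":[30,0,0],"rotation":[0,0,0]},
    {"jaw":-1,"xyz":[60,0,0],"rotation":[0,0,0]},
    {"jaw":-1,"xyz":[90,0,0],"rotation":[0,0,0]},
    {"jaw":-1,"xyz":[118,0,0],"rotation":[0,0,0]},
    {"jaw":-1,"xyz":[118,0,0],"rotation":[0,0,0]},
  ],
)

```text
clock: 7.4
tcp_pos: [0.5217, 0.0245, 0.1173]
tcp_rot: [[-0.007, -0.052, 0.999], [-0.001, 0.999, 0.052], [-1.0, -0.0, -0.007]]
wrist_force: [0.4, 0.4, 0.9]
gripper_width: 0.0
```

```bash
python3 -c "
from h import *
shift([.5236,.0288,.12])
t=bot.read_camera('side');cv2.imwrite('pics/s6.png',cv2.resize(t[180:420,230:450,::-1],None,fx=2.5,fy=2.5))"
```

```text
t 7.4 tcp [0.5217 0.0245 0.1173] y 93.0 shift mm [-2.7  4.2  2.1] F [0.4 0.4 0.9] w 0.0 xdir [-0.007 -0.001 -1.   ]
```

View pics/s6.png

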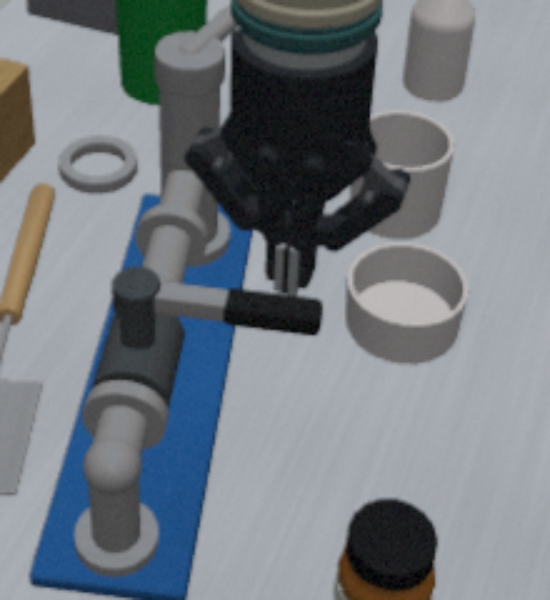

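```bash
cat >> h.py <<'E'
def rows(ths,off=.0205,r=.08,yb=104.2,zt=.117):
    s=bot.sense();R=np.array(s["tcp_rot"]);p=np.array(s["tcp_pos"])
    yaw=np.degrees(np.arctan2(R[1,1],R[0,1]));vp=np.array([.5914,.0872]);a=np.radians(14.2)
    for th in ths:
        w=np.pi+a-np.radians(th);u=np.array([np.cos(w),np.sin(w)]);n=np.array([u[1],-u[0]])
        q=np.r_[vp+r*u-off*n,zt]
        print(th,np.round(1000*R.T@(q-p),0),"rot",round(np.radians(yaw-(yb-th)),2))
E
python3 -c "
from h import *
rows([0,8,16,24,32])"
```

```text
0 [ 2. 23. -3.] rot -0.19
8 [ 2. 34. -7.] rot -0.06
16 [  2.  45. -10.] rot 0.08
24 [  2.  57. -11.] rot 0.22
32 [  2.  68. -11.] rot 0.36
```

Request:
play_rows(
  steps=[
    {"jaw":-1,"xyz":[1,12,0],"rotation":[0,0,0]},
    {"jaw":-1,"xyz":[1,23,-3],"rotation":[0,0,0]},
    {"jaw":-1,"xyz":[1,34,-7],"rotation":[0,0,0]},
    {"jaw":-1,"xyz":[1,45,-10],"rotation":[0.08,0,0]},
    {"jaw":-1,"xyz":[1,57,-11],"rotation":[0.2,0,0]},
  ],
)

```text
clock: 7.95
tcp_pos: [0.5103, 0.0818, 0.1204]
tcp_rot: [[0.002, 0.15, 0.989], [-0.0, 0.989, -0.15], [-1.0, 0.0, 0.002]]
wrist_force: [1.1, -3.1, 1.2]
gripper_width: 0.004
```

```bash
python3 -c "
from h import *
shift([.5236,.0288,.12])
rows([30,37,44,51,58])
t=bot.read_camera('side');cv2.imwrite('pics/s7.png',cv2.resize(t[180:420,230:450,::-1],None,fx=2.5,fy=2.5))"
```

```text
t 7.95 tcp [0.5103 0.0818 0.1204] y 81.4 shift mm [  0.4 -50.4  21.1] F [ 1.1 -3.1  1.2] w 0.0 xdir [ 0.002 -0.    -1.   ]
30 [ 3.  7. -3.] rot 0.13
37 [ 3. 17. -3.] rot 0.25
44 [ 3. 27. -3.] rot 0.37
51 [ 3. 37. -1.] rot 0.49
58 [ 3. 47.  2.] rot 0.61
```

View pics/s7.png

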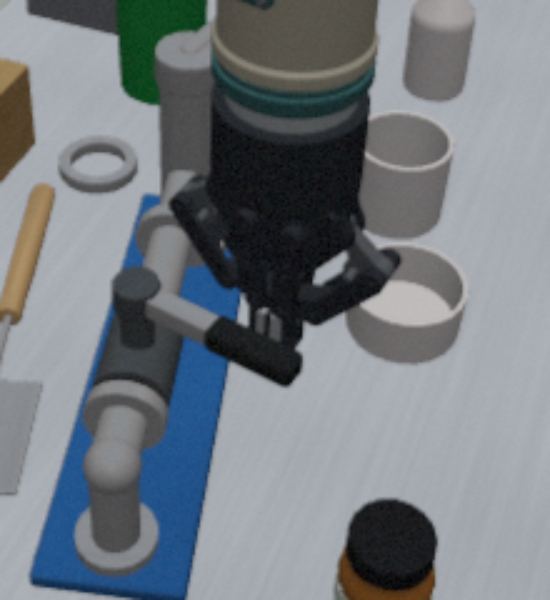

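The lever is turning with about 3 N. Continuing along the arc.

Request:
play_rows(
  steps=[
    {"jaw":-1,"xyz":[2,7,-3],"rotation":[0.13,0,0]},
    {"jaw":-1,"xyz":[3,17,-3],"rotation":[0.25,0,0]},
    {"jaw":-1,"xyz":[3,27,-3],"rotation":[0.37,0,0]},
    {"jaw":-1,"xyz":[3,37,-1],"rotation":[0.49,0,0]},
    {"jaw":-1,"xyz":[3,47,2],"rotation":[0.61,0,0]},
  ],
)

```text
clock: 8.5
tcp_pos: [0.5183, 0.1278, 0.1169]
tcp_rot: [[-0.0, 0.688, 0.726], [-0.0, 0.726, -0.688], [-1.0, -0.001, -0.0]]
wrist_force: [0.1, -1.6, -0.1]
gripper_width: 0.0
```

```bash
python3 -c "
from h import *
shift([.5236,.0288,.12])
rows([60,66,72,78,84,90])
t=bot.read_camera('side');cv2.imwrite('pics/s8.png',cv2.resize(t[180:420,230:450,::-1],None,fx=2.5,fy=2.5))"
```

```text
t 8.5 tcp [0.5183 0.1278 0.1169] y 46.5 shift mm [ -3.  -68.3  72. ] F [ 0.1 -1.6 -0.1] w 0.0 xdir [-0. -0. -1.]
60 [-0.  4.  0.] rot 0.04
66 [-0. 12. -1.] rot 0.15
72 [-0. 21. -2.] rot 0.25
78 [-0. 29. -1.] rot 0.36
84 [-0. 38.  0.] rot 0.46
90 [-0. 46.  2.] rot 0.56
```

View pics/s8.png

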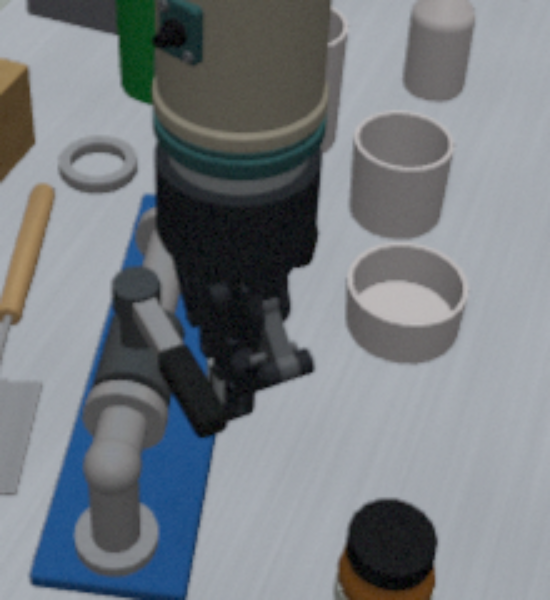

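Request:
play_rows(
  steps=[
    {"jaw":-1,"xyz":[0,5,0],"rotation":[0.05,0,0]},
    {"jaw":-1,"xyz":[0,12,-1],"rotation":[0.15,0,0]},
    {"jaw":-1,"xyz":[0,21,-1],"rotation":[0.25,0,0]},
    {"jaw":-1,"xyz":[0,29,-1],"rotation":[0.36,0,0]},
    {"jaw":-1,"xyz":[0,37,0],"rotation":[0.45,0,0]},
  ],
)

```text
clock: 9.05
tcp_pos: [0.5431, 0.1548, 0.1165]
tcp_rot: [[-0.002, 0.934, 0.357], [0.0, 0.357, -0.934], [-1.0, -0.002, -0.001]]
wrist_force: [-0.7, -2.0, -0.6]
gripper_width: -0.001
```

```bash
python3 -c "
from h import *
shift([.5236,.0288,.12])
rows([86,88,90,92])
t=bot.read_camera('side');cv2.imwrite('pics/s9.png',cv2.resize(t[180:420,230:450,::-1],None,fx=2.5,fy=2.5))"
```

```text
t 9.05 tcp [0.5431 0.1548 0.1165] y 20.9 shift mm [ -3.4 -63.2 110.8] F [-0.7 -2.  -0.6] w -0.0 xdir [-0.002  0.    -1.   ]
86 [-0.  4. -0.] rot 0.05
88 [-0.  7. -1.] rot 0.08
90 [-0. 10. -1.] rot 0.12
92 [-0. 13. -2.] rot 0.15
```

View pics/s9.png

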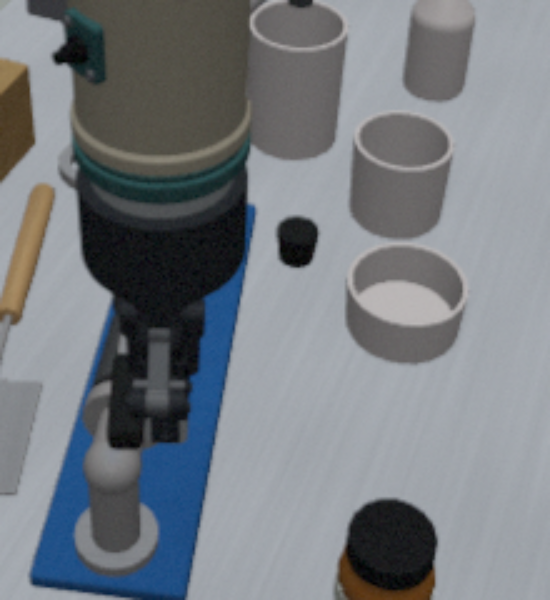

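Last bit, up to the stop, in small steps.

Request:
play_rows(
  steps=[
    {"jaw":-1,"xyz":[0,4,0],"rotation":[0.05,0,0]},
    {"jaw":-1,"xyz":[0,7,0],"rotation":[0.08,0,0]},
    {"jaw":-1,"xyz":[0,10,-1],"rotation":[0.12,0,0]},
    {"jaw":-1,"xyz":[0,12,-1],"rotation":[0.12,0,0]},
  ],
)

```text
clock: 9.5
tcp_pos: [0.5531, 0.1593, 0.1163]
tcp_rot: [[-0.004, 0.97, 0.245], [-0.001, 0.245, -0.97], [-1.0, -0.004, -0.0]]
wrist_force: [-7.7, -1.7, 6.4]
gripper_width: -0.003
```

Request:
play_rows(
  steps=[
    {"jaw":-1,"xyz":[0,2,0],"rotation":[0,0,0]},
    {"jaw":-1,"xyz":[0,3,0],"rotation":[0,0,0]},
  ],
)

```text
clock: 9.7
tcp_pos: [0.5531, 0.1593, 0.1161]
tcp_rot: [[-0.01, 0.969, 0.246], [-0.002, 0.246, -0.969], [-1.0, -0.01, -0.001]]
wrist_force: [-11.9, -0.8, 9.2]
gripper_width: -0.001
```

The TCP stopped moving while the force rose to about 12 N, at the position predicted for 90°. That is the stop. Backing off.

Request:
play_rows(
  steps=[
    {"jaw":-1,"xyz":[0,-10,0],"rotation":[0,0,0]},
    {"jaw":-1,"xyz":[0,-35,0],"rotation":[0,0,0]},
    {"jaw":-1,"xyz":[-25,-65,0],"rotation":[0,0,0]},
    {"jaw":-1,"xyz":[-65,-80,0],"rotation":[0,0,0]},
    {"jaw":-1,"xyz":[-110,-80,0],"rotation":[0,0,0]},
  ],
)

```text
clock: 10.2
tcp_pos: [0.4774, 0.1398, 0.2267]
tcp_rot: [[-0.004, 0.97, 0.244], [-0.001, 0.244, -0.97], [-1.0, -0.004, 0.0]]
wrist_force: [1.5, 1.2, -0.2]
gripper_width: -0.001
```

Request:
play_rows(
  steps=[
    {"jaw":-1,"xyz":[0,-25,-40],"rotation":[0,0,0]},
    {"jaw":-1,"xyz":[0,-40,-85],"rotation":[0,0,0]},
    {"jaw":-1,"xyz":[0,-40,-130],"rotation":[0,0,0]},
    {"jaw":-1,"xyz":[0,-40,-130],"rotation":[0,0,0]},
  ],
)

```text
clock: 10.6
tcp_pos: [0.4081, 0.2645, 0.2268]
tcp_rot: [[0.002, 0.967, 0.255], [0.005, 0.255, -0.967], [-1.0, 0.003, -0.005]]
wrist_force: [0.5, -0.2, -0.7]
gripper_width: -0.003
```

```bash
python3 -c "
from h import *
shift([.5236,.0288,.12])
for n in ('side','top'): cv2.imwrite(f'pics/{n}10.png',bot.read_camera(n)[:,:,::-1])
b=cv2.imread('pics/top10.png')
cv2.imwrite('pics/t10c.png',cv2.resize(b[210:310,200:460],None,fx=3,fy=3,interpolation=cv2.INTER_CUBIC))
"
```

```text
t 10.6 tcp [0.4081 0.2645 0.2268] y 14.8 shift mm [105.7  51.4 257.9] F [ 0.5 -0.2 -0.7] w -0.0 xdir [ 0.002  0.005 -1.   ]
```

View pics/side10.png

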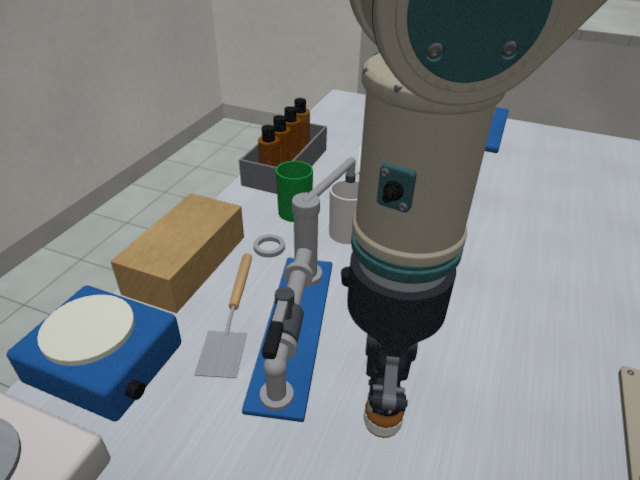

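View pics/top10.png

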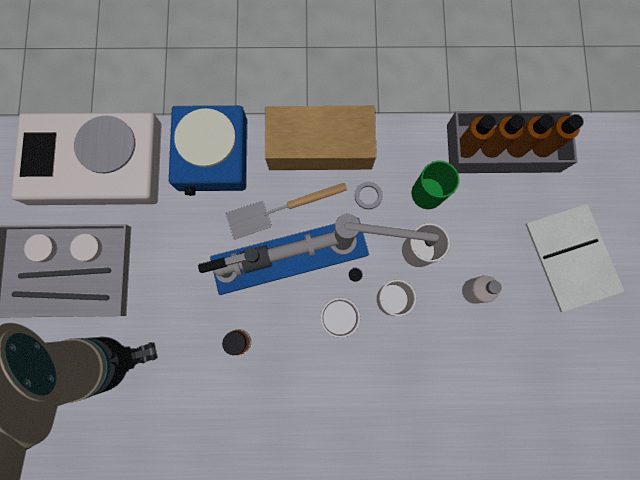

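View pics/t10c.png

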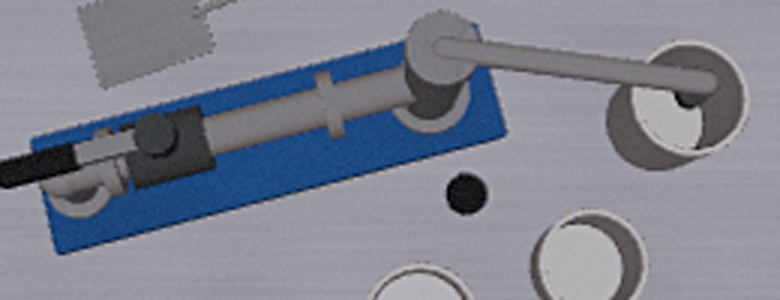

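The lever lies parallel to the pipe. The spout outlet is over the tall beaker, and the beakers, dish, jar, bottle and bung are at their starting pixels. The robot touches nothing, so I'm handing in.

```bash
python3 -c "
from plant import bot
print(bot.finish_job())"
```

```text
the job is handed in; nothing more can be done
None
```

I pushed the spout round with a closed fingertip until its outlet was over the tall white beaker. After that I pushed the valve lever round to its stop and backed the arm clear. The job took about 10.6 s and is handed in; no verdict was reported.

- **Spout:** both cameras put the outlet inside the rim, about 1.5–2 mm off centre along its swing. It is also about 4–6 mm short of centre radially, which swinging the spout cannot change. The two cameras disagreed by about 2 mm on that radial figure.
- **Valve:** the fingertip stopped at the position expected for 90°, with the push rising to about 12 N and no further movement. In the last pictures the lever lies parallel to the pipe.
- **Everything else:** by eye in the last top picture, the beakers, dish, jar, bottle, bung, ring and spatula are where they started, and the arm touches nothing. The highest wrist force reading I saw was about 15 N.

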